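# Spark trap draught check: drawer home, air gate held at half

## Robot

A 6-joint arm with a two-finger parallel gripper is mounted at the origin on the work surface. World frame = base frame: x ahead of the robot, y to its left, z up, the work surface at z = 0. Lengths are in m, angles in rad, forces in N, time in s.
With the tool pointing down it reaches from about 0.325 to 0.9 m from the base axis. Payload 3.5 kg.
Tool frame: the origin (TCP) lies between the finger pads; the fingertips stand 8 mm ahead of it and the grasp point (between the pads) lies 11 mm behind it (env.nose_length is the distance from the TCP to the fingertips, in m); z points along the fingers, y is the line along which they close (so a half turn about z gives the same grasp; the last joint's range is limited). The gripper opens to 85 mm and grips with 20 to 120 N. Pads are 22 mm wide; open, the fingers measure 114 mm over their backs; the gripper's body (76 mm by 85 mm) begins 54 mm behind the grasp point. The pads swing forward as they close: fully open they stand 13 mm farther back than shut.
Start: joints at [1.157, 0.276, -0.026, 1.268, 0, 1.467], TCP at [0.191, 0.595, 0.217] pointing down, gripper open.
Joint ranges: [-3.12, 3.12], [-0.85, 1.88], [-1.08, 1.24], [-1.95, 2.15], [-1.57, 1.53], [-3.14, 3.14]. Speed limits (rad/s): [2.57, 2.57, 3.14, 3.14, 3.14, 3.14].

## Interface

Orientations are given as a rotation vector (axis times angle).
In Python, from cell import env, viewer gives the robot as it stands.
- The arm moves only by the tool carry_out, never from a script. Its argument "series" is a list that holds one entry, the list of rows, each a list of 7 numbers: the shift along the tool's x, y, z in cm, then the turn, a rotation vector about the tool's x, y, z in rad, then the closure, from 0 (fully open) to 1 (shut). A call has 1 to 8 rows; each row shifts and turns the commanded pose from where the row before left it, along the tool's axes as they then stand; what a row does not reach is not made up. A row lasts 1/8 s, in which the tool goes at most 62.5 mm and 10.7 degrees, less where a joint would pass 70% of its speed; a pose out of reach is approached as far as the arm can. A call with a gripper value outside its range is refused whole. The fingers move at their own pace and stop on an object; "grip_force" is the grip in N (left out, the last holds). Time passes only in rows, so rows that do not move let the fingers close. It gives the time, the measured TCP pose, the force, the opening and the grip force at its end, in the units of the state.
- env.state(): the state, without advancing time (a new reading comes with each control period).
- viewer.get_image(name): name is "scene" or "top"; returns the picture (384x512x3 uint8, red, green, blue); there is no depth.
- viewer.camera_params(name): a dict with "fx", "fy", "cx", "cy" (pixels), "origin" and "rotation" of the camera in the world. Camera axes: x right, y down, z forward; pixel columns grow to the right and rows downward; lengths in m; the calibration is good to about 2 mm. A picture is of the moment at which its call begins. camera_params takes no time and is no camera call.
- env.hand_in(): hands the job in; it is judged then, once.
The state is a dict: "t": time; "qpos": joint angles; "dq": joint speeds; "effort": joint torques, N m; "ee_pos": TCP position; "orientation": TCP orientation; "wrist_force": force on the tool from outside, world axes, zero at the start; "torque": the same for the moment, N m; "finger_gap": finger opening in m; "grasp_force": force on a finger pad.
Only numpy, scipy, OpenCV 4.12 (cv2) and the standard library are available. Lean on these libraries where they do the work, as an engineer would, in place of code of your own. Each camera call takes 0.05 s, during which the arm holds its last target. There are 200 camera calls.

## Task

Get the bench spark trap ready for its draught check: push the swarf drawer home until its catch snaps in and it sits fully shut, then draw the spring-closed air gate beside the box up to half open and finish while still holding it steady there, so that the gauge can be read. Keep the gate shut until the drawer is home, and leave the two pipe offcuts and the wire brush where they are.

Things in the scene. Friction and masses are not known exactly. Their poses are not given: they have to be found in the camera images.
- trap: The fixed spark trap: a green box 220 mm deep (x), 280 mm wide (y), 150 mm high. Origin on the bench under the box's middle; z up, -x the front with the drawer, +y the side with the air gate. On the +y side a 68 mm duct, axis 80 mm up, runs through the gate body and down into the bench at y = 355 mm; on the -y side a 148 mm hood ends at y = -256 mm. A gauge at the rear right reaches 250 mm up.
- drawer (a joint): Swarf drawer's opening, m: 0 fully home, grows as it comes out towards the trap's -x, up to 0.10. It slides with about 1 N of drag; a sprung ball catch resists from about 15 mm to 6 mm before home (about 8 N to pass), then pulls the last 6 mm in and keeps it home. Pushed less far, it stays out.
- drawer_pull (a point): Middle of the drawer's pull: a steel bar along the trap's y, 120 mm long, 11 mm thick, 85 mm above the bench, 35 mm in front of the flat drawer front (246 mm wide, 20 to 122 mm above the bench). Axes as the trap's. With the drawer home it is 161 mm in front (-x) of the trap's origin, 51 mm in front of the box, whose top is 65 mm higher.
- gate_lift (a joint): Lift of the air gate's blade, m: 0 shut (down), 0.064 fully open (up); half open is 0.032. It slides straight up; springs push it down: the upward pull needed, weight included, is about 6 N when shut, 12 N at half, 19 N fully open. Let go, it drops shut. A dark line across the steel blade comes level with the gate body's top at half open.
- gate_top (a point): Middle of the gate body's flat top edge, 145 mm above the bench, fixed to the trap at x = -60, y = +196 mm in its frame (axes as the trap's). The aluminium gate body below it is 104 mm wide in x and 22 mm thick in y, with an upright spring barrel (25 mm thick) against each end; the blade comes out of it upwards.
- gate: The air gate's moving part, given at the black D-handle on its crosshead: a round bar along the trap's x, 16 mm thick, 92 mm long, on two posts 76 mm apart. Origin at the bar's middle, 64 mm above point gate_top when shut; rises with the gate; axes as the trap's. Below the bar are 24 mm of clear space down to the crosshead (156 mm in x, 16 mm in y, 12 mm thick).
- offcut_big: Bystander: steel tube offcut standing on the box top, 60 mm diameter, 70 mm high; origin at the centre of its underside.
- offcut_small: Bystander: tube offcut standing on the bench to the right of the drawer, 42 mm diameter, 45 mm high; origin at the centre of its underside.
- brush: Bystander: wire brush lying on its side on the bench to the left of the drawer: a straight wooden handle with rows of steel bristles, 260 mm long (its x axis), 40 mm wide, 26 mm high; origin at its middle, on the bench.

How it is judged:
By the outcome, as a careful person would: the job done as asked, in the order asked, and still so for the second after the job is handed in, while the arm keeps its last pose, push and grip.
It also fails if it takes over 48 s, if anything falls off the work surface, if the arm or the gripper's body presses on something with over 40 N, if the wrist force passes 120 N, or if a joint passes its speed limit or range.

## Working session

There is one attempt and no reset: what is moved stays moved. The work goes in short steps, Python scripts to look and compute and a tool call to move; the robot and the scene stay as the last step left them, time stands still between calls to the robot, and variables do not carry over. Pictures are saved under pics/ and viewed, at most 10 in all, crops included, and the job is handed in when it is done.

Besides the shell and the picture viewer there is one more tool, called after "Emit:" by a JSON object that holds its "name" and its "arguments", one argument or row to a line. carry_out: Moves the arm, as the interface text tells. Its arguments: {"type":"object","properties":{"series":{"type":"array","items":{"type":"array","items":{"type":"array","items":{"type":"number"}}}},"grip_force":{"type":"number"}},"required":["series"]}

```bash
ls && mkdir -p pics
python3 - <<'E'
from cell import env, viewer
import cv2
for n in("scene","top"):
    im=viewer.get_image(n); cv2.imwrite(f"pics/{n}0.png",cv2.resize(im[:,:,::-1],(800,600),interpolation=cv2.INTER_CUBIC)); cv2.imwrite(f"{n}0_raw.png",im[:,:,::-1])
    print(n,viewer.camera_params(n))
s=env.state();print(s)
E
```

```text
pics
scene {'fx': 449.76809177632526, 'fy': 449.76809177632526, 'cx': 249.67925034229648, 'cy': 185.56964179269048, 'origin': array([ 0.77188334, -0.97232087,  0.8829135 ]), 'rotation': array([-2.24153255, -0.26309014,  0.15481534])}
top {'fx': 425.93060805490745, 'fy': 425.93060805490745, 'cx': 263.4009504839224, 'cy': 195.6616547477213, 'origin': array([ 0.3850791 , -0.10544416,  1.22667704]), 'rotation': array([-2.14852194,  2.13823355, -0.16390788])}
{'t': 0.1, 'qpos': array([ 1.15661873e+00,  2.77062522e-01, -2.77112130e-02,  1.26798199e+00,
       -3.03695018e-05,  1.46741395e+00]), 'dq': array([ 0.0005161 , -0.00164909,  0.00338157, -0.00045973, -0.00093436,
        0.00124002]), 'effort': array([ 8.58969524e-04, -4.46707892e+01,  2.96129179e+01,  8.44141381e-03,
       -3.96075313e-05,  5.34729509e-06]), 'ee_pos': array([0.19085546, 0.59440054, 0.21568338]), 'orientation': array([-4.86160171e-01, -3.10326892e+00,  2.98709573e-03]), 'wrist_force': array([-0.10700557,  0.41943957, -0.11679273]), 'torque': array([-0.07027532, -0.00541584,  0.02397136]), 'grasp_force': 0.0, 'finger_gap': 0.08533225752393478}
```

View pics/scene0.png

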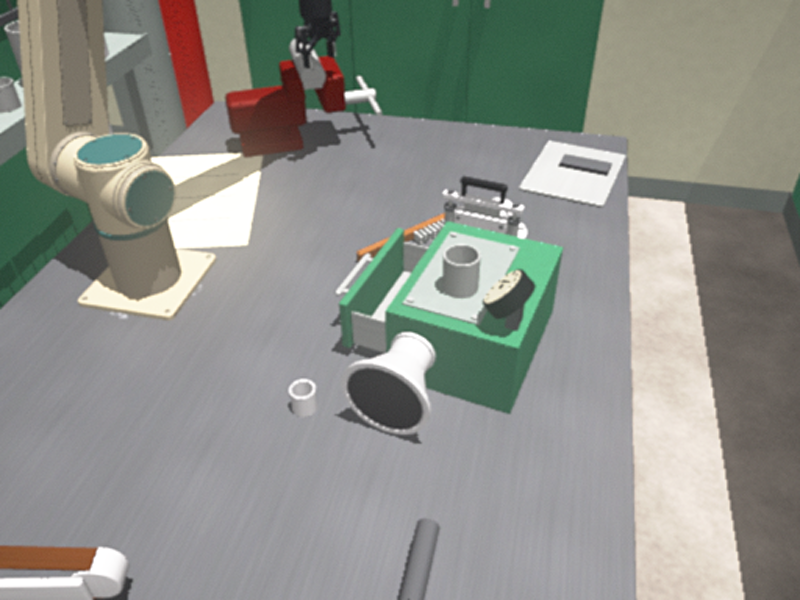

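View pics/top0.png

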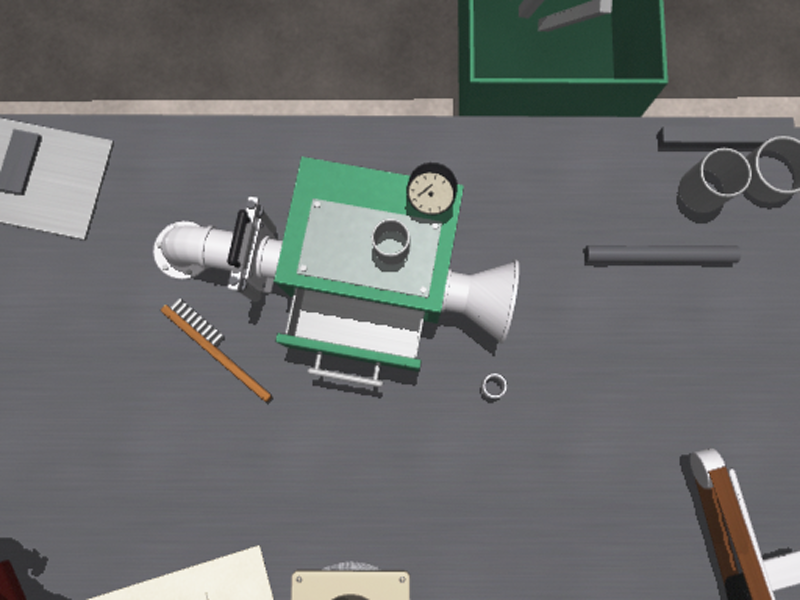

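The scene view shows the green trap with its drawer out, the black D-handle at about (483,185), the big offcut on the box top at (461,270), the small one at (302,397), and the gripper starting above the red vise. In the top view the box-top corners are near (303,157), (463,185), (440,312) and (277,283). The pull runs from (308,371) to (382,384), and the D-handle from (243,212) to (233,264).

```bash
cat > h.py <<'E'
import numpy as np, cv2
from scipy.spatial.transform import Rotation as R
from cell import env, viewer
def ray(n,uv):
    p=viewer.camera_params(n); d=np.array([(uv[0]-p['cx'])/p['fx'],(uv[1]-p['cy'])/p['fy'],1.])
    r=p['rotation']; r=np.asarray(r); M=R.from_rotvec(r) if r.ndim==1 else R.from_matrix(r)
    return np.array(p['origin']),M.apply(d)
def onz(n,uv,z):
    o,d=ray(n,uv); return o+d*(z-o[2])/d[2]
def proj(n,P):
    p=viewer.camera_params(n); c=R.from_rotvec(p['rotation']).inv().apply(np.array(P)-p['origin'])
    return np.array([p['fx']*c[0]/c[2]+p['cx'],p['fy']*c[1]/c[2]+p['cy']])
E
python3 - <<'E'
from h import *
im=cv2.imread("top0_raw.png"); hsv=cv2.cvtColor(im,cv2.COLOR_BGR2HSV)
k=.64
C={n:onz("top",(u*k,v*k),z)[:2] for n,u,v,z in [("bl",303,157,.15),("br",463,185,.15),("fr",440,312,.15),("fl",277,283,.15),("pL",308,371,.085),("pR",382,384,.085),("hB",243,212,.209),("hF",233,264,.209)]}
for n in C: print(n,C[n].round(4))
print([np.linalg.norm(C[a]-C[b]).round(3) for a,b in("bl br","br fr","fr fl","fl bl","pL pR","hB hF") for a,b in [(a,b)]] if 0 else {ab:np.linalg.norm(C[ab.split()[0]]-C[ab.split()[1]]).round(4) for ab in("bl br","br fr","fr fl","fl bl","pL pR","hB hF")})
# green edge refine: threshold
m=cv2.inRange(hsv,(60,90,60),(85,255,255)); m[:90]=0 
cs=sorted(cv2.findContours(m,0,2)[0],key=cv2.contourArea)[-3:]
for c in cs:
    print(cv2.contourArea(c),cv2.minAreaRect(c),cv2.approxPolyDP(c,3,True)[:,0].tolist())
b=cv2.inRange(hsv,(0,0,0),(180,255,50)); roi=np.zeros_like(b); roi[128:175,142:162]=b[128:175,142:162]
c=max(cv2.findContours(roi,0,2)[0],key=cv2.contourArea); print(cv2.minAreaRect(c))
c=max([C['fl']-C['fl']],key=len)
t=sum(C[n] for n in("bl","br","fr","fl"))/4
ax=(C['bl']-C['fl']+C['br']-C['fr']);print("trap",t,"yaw",np.arctan2(ax[1],ax[0]))
E
```

```text
bl [0.8031 0.0785]
br [ 0.7552 -0.1921]
fr [ 0.5391 -0.153 ]
fl [0.5859 0.1149]
pL [0.4454 0.0699]
pR [ 0.4239 -0.0568]
hB [0.6887 0.1606]
hF [0.6047 0.1726]
{'bl br': np.float64(0.2749), 'br fr': np.float64(0.2196), 'fr fl': np.float64(0.272), 'fl bl': np.float64(0.2202), 'pL pR': np.float64(0.1285), 'hB hF': np.float64(0.0848)}
473.5 ((222.46937561035156, 224.66085815429688), (93.32215118408203, 6.548923492431641), 10.784297943115234) [[177, 214], [181, 220], [268, 235], [268, 230]]
8063.5 ((234.97999572753906, 152.36000061035156), (108.4940185546875, 88.72718048095703), 10.30484676361084) [[193, 100], [175, 179], [269, 197], [271, 204], [273, 198], [281, 200], [296, 120], [292, 118], [286, 135], [273, 138], [260, 128], [260, 112]]
((152.52195739746094, 152.39755249023438), (7.892262935638428, 35.480262756347656), 12.094757080078125)
trap [ 0.670832   -0.03793224] yaw -0.17249859879743284
```

Emit:
{"name": "carry_out", "arguments": {
  "series": [
    [[0,0,-6,0,0,-0.139,1],[-2.56,-4.9,0,0,0,0,1],[-2.56,-4.9,0,0,0,0,1],[-2.56,-4.9,0,0,0,0,1],[-2.56,-4.9,0,0,0,0,1],[-2.56,-4.9,0,0,0,0,1],[-2.56,-4.9,0,0,0,0,1],[-2.56,-4.9,0,0,0,0,1]]
  ]
}}

```text
t: 1.1
ee_pos: [0.309, 0.2247, 0.2764]
orientation: [0.268, 3.13, -0.0]
wrist_force: [0.6, 0.2, 0.3]
finger_gap: 0.0002
grasp_force: 0.0
```

Emit:
{"name": "carry_out", "arguments": {
  "series": [
    [[-2.56,-4.9,0,0,0,0,1],[-2.56,-4.9,0,0,0,0,1],[-2.56,-4.9,0,0,0,0,1],[-2.56,-4.9,0,0,0,0,1],[0,0,0,0,0,0,1],[0,0,0,0,0,0,1]]
  ]
}}

```text
t: 1.85
ee_pos: [0.3759, 0.0159, 0.2763]
orientation: [-0.271, -3.129, -0.001]
wrist_force: [0.4, 0.5, -0.4]
finger_gap: 0.0002
grasp_force: 0.0
```

```bash
cat >> h.py <<'E'
T=np.array([.6708,-.0379]); YAW=-.1725
def rep():
    s=env.state(); q=s['ee_pos']; c,sn=np.cos(YAW),np.sin(YAW); d=q[:2]-T
    M=R.from_rotvec(s['orientation']).as_matrix()
    print("t",round(s['t'],2),"trapframe mm",np.round([1e3*(c*d[0]+sn*d[1]),1e3*(-sn*d[0]+c*d[1]),1e3*q[2]],1),"F",s['wrist_force'].round(1),"gap",round(s['finger_gap'],4),"grip",round(s['grasp_force'],1),"toolx ang",round(np.arctan2(M[1,0],M[0,0]),3),"want",round(np.pi+YAW,3),"z",M[:,2].round(3))
E
python3 -c "
from h import *
rep()"
```

```text
t 1.85 trapframe mm [-299.7    2.4  276.3] F [ 0.4  0.5 -0.4] gap 0.0002 grip 0.0 toolx ang 2.969 want 2.969 z [-0.001  0.001 -1.   ]
```

Emit:
{"name": "carry_out", "arguments": {
  "series": [
    [[0,0,4.9,0,0,0,1],[0,0,4.9,0,0,0,1],[0,0,4.9,0,0,0,1],[0,0,4.9,0,0,0,1],[-1.5,0,0,0,0,0,1],[-1.5,0,0,0,0,0,1],[0,0,0,0,0,0,1]]
  ]
}}

```text
t: 2.72
ee_pos: [0.4111, 0.0104, 0.0837]
orientation: [0.268, 3.123, -0.0]
wrist_force: [0.5, 0.3, -0.2]
finger_gap: -0.0
grasp_force: 0.0
```

Run:
```python
from h import *
rep()
im=viewer.get_image("scene")[:,:,::-1]; cv2.imwrite("pics/s1.png",cv2.resize(im[110:300,150:400],(790,600),interpolation=cv2.INTER_CUBIC))
```

```text
t 2.73 trapframe mm [-264.1    3.    83.7] F [ 0.5  0.3 -0.2] gap -0.0 grip 0.0 toolx ang 2.97 want 2.969 z [ 0.007 -0.001 -1.   ]
```

View pics/s1.png

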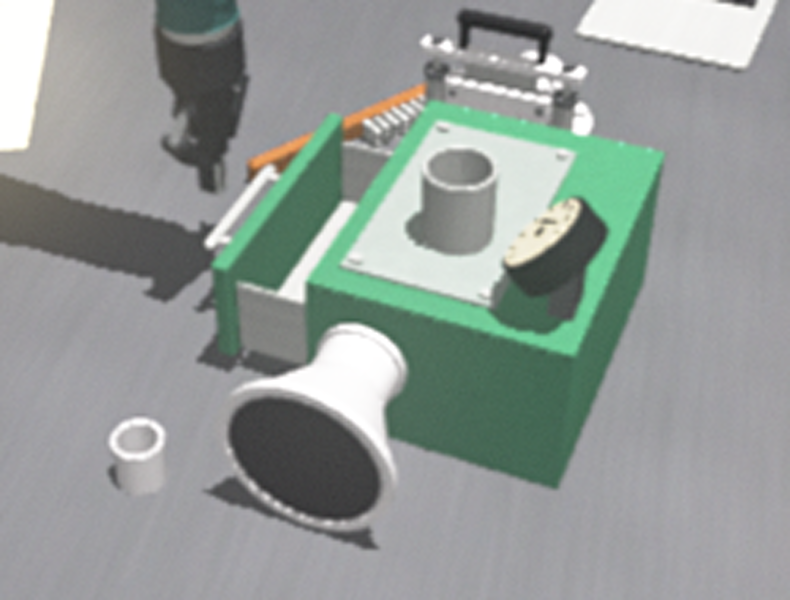

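The crop shows the closed gripper just behind the pull, at about (210,180), clear of the bar and the brush. I'll lower a little and push.

Emit:
{"name": "carry_out", "arguments": {
  "series": [
    [[0,0,0.6,0,0,0,1],[-1.0,0,0,0,0,0,1],[-1.0,0,0,0,0,0,1],[-1.0,0,0,0,0,0,1],[-1.0,0,0,0,0,0,1],[-1.0,0,0,0,0,0,1],[-1.0,0,0,0,0,0,1],[0,0,0,0,0,0,1]]
  ]
}}

```text
t: 3.78
ee_pos: [0.4666, 0.0004, 0.0748]
orientation: [0.27, 3.129, 0.001]
wrist_force: [0.1, -0.1, -0.5]
finger_gap: -0.0002
grasp_force: 0.0
```

```bash
python3 -c "
from h import *
rep()"
```

```text
t 3.77 trapframe mm [-207.7    2.7   74.8] F [ 0.1 -0.1 -0.5] gap -0.0002 grip 0.0 toolx ang 2.97 want 2.969 z [ 0.001  0.    -1.   ]
```

Emit:
{"name": "carry_out", "arguments": {
  "series": [
    [[-0.8,0,0,0,0,0,1],[-0.6,0,0,0,0,0,1],[-0.5,0,0,0,0,0,1],[-0.4,0,0,0,0,0,1],[0,0,0,0,0,0,1]]
  ]
}}

```text
t: 4.4
ee_pos: [0.4885, -0.0036, 0.0748]
orientation: [0.27, 3.129, -0.0]
wrist_force: [0.7, -0.5, 0.3]
finger_gap: -0.0001
grasp_force: 0.0
```

Run:
```python
from h import *
rep()
im=viewer.get_image("scene")[:,:,::-1]; cv2.imwrite("pics/s2.png",cv2.resize(im[110:300,150:400],(790,600),interpolation=cv2.INTER_CUBIC))
```

```text
t 4.4 trapframe mm [-185.5    2.5   74.8] F [ 0.7 -0.5  0.3] gap -0.0001 grip 0.0 toolx ang 2.97 want 2.969 z [ 0.001 -0.    -1.   ]
```

View pics/s2.png

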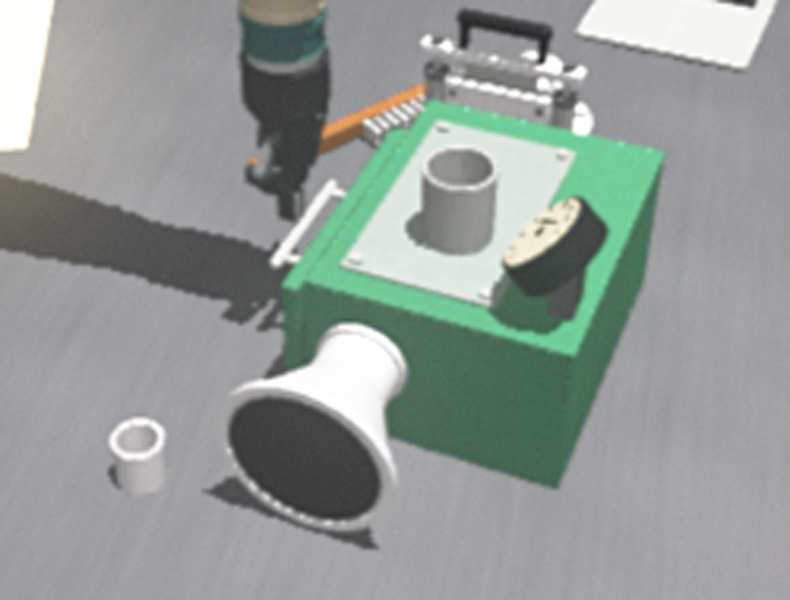

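The drawer is nearly in: the panel sits close to the box front and the pull runs from (275,260) to (340,185). I'll push on gently and watch the force.

Emit:
{"name": "carry_out", "arguments": {
  "series": [
    [[-0.4,0,0,0,0,0,1],[-0.4,0,0,0,0,0,1],[-0.2,0,0,0,0,0,1],[0,0,0,0,0,0,1]]
  ]
}}

```text
t: 4.95
ee_pos: [0.498, -0.0053, 0.0748]
orientation: [0.27, 3.129, -0.0]
wrist_force: [-1.2, -0.6, -0.1]
finger_gap: -0.0002
grasp_force: 0.3
```

Emit:
{"name": "carry_out", "arguments": {
  "series": [
    [[-0.3,0,0,0,0,0,1],[0,0,0,0,0,0,1]]
  ]
}}

```text
t: 5.2
ee_pos: [0.5017, -0.0059, 0.075]
orientation: [0.27, 3.128, 0.0]
wrist_force: [-0.1, -0.1, 0.4]
finger_gap: -0.0003
grasp_force: 0.0
```

```bash
python3 -c "
from h import *
rep()"
```

```text
t 5.2 trapframe mm [-172.1    2.5   75. ] F [-0.1 -0.1  0.4] gap -0.0003 grip 0.0 toolx ang 2.97 want 2.969 z [ 0.002 -0.    -1.   ]
```

Emit:
{"name": "carry_out", "arguments": {
  "series": [
    [[-0.3,0,0,0,0,0,1],[0,0,0,0,0,0,1]]
  ]
}}

```text
t: 5.45
ee_pos: [0.5031, -0.0061, 0.0747]
orientation: [-0.269, -3.129, -0.0]
wrist_force: [-3.0, 0.7, 2.5]
finger_gap: 0.0001
grasp_force: 1.5
```

Emit:
{"name": "carry_out", "arguments": {
  "series": [
    [[-0.3,0,0,0,0,0,1],[0,0,0,0,0,0,1]]
  ]
}}

```text
t: 5.7
ee_pos: [0.5033, -0.0061, 0.0745]
orientation: [-0.269, -3.124, -0.001]
wrist_force: [-8.7, 2.0, 7.7]
finger_gap: 0.0
grasp_force: 5.7
```

Run:
```python
from h import *
rep()
im=viewer.get_image("top")[:,:,::-1]; cv2.imwrite("pics/t3.png",cv2.resize(im[90:280,90:340],(790,600),interpolation=cv2.INTER_CUBIC))
c,s=np.cos(YAW),np.sin(YAW)
for y in(-60,60):
    x=-161; P=[T[0]+(c*x-s*y)/1e3,T[1]+(s*x+c*y)/1e3,.0905]; print((proj("top",P)-[90,90])*3.16)
```

```text
t 5.7 trapframe mm [-170.4    2.5   74.5] F [-8.7  2.   7.7] gap 0.0 grip 5.7 toolx ang 2.97 want 2.969 z [-0.006  0.001 -1.   ]
[503.72924118 399.46629206]
[364.842454   374.65532132]
```

View pics/t3.png

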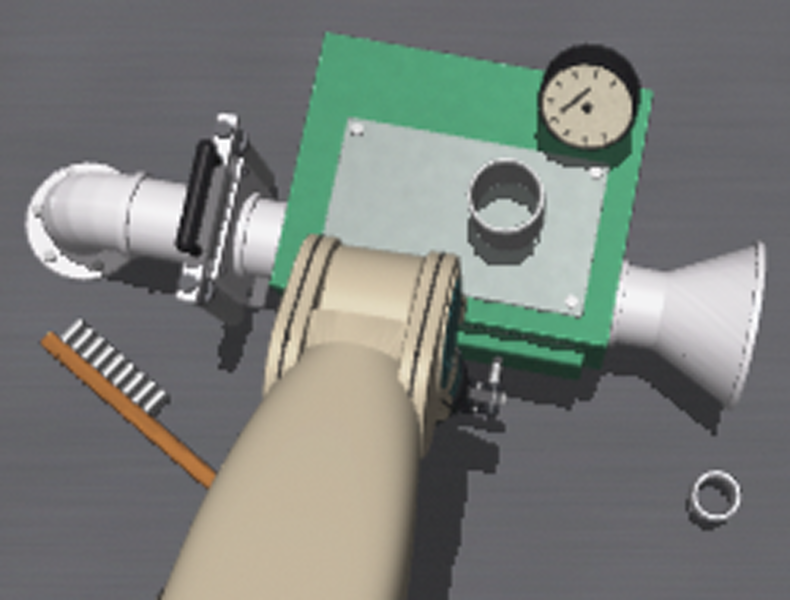

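The right end of the pull is at about (502,398), which matches the home prediction of (503,399). The gauge, offcuts and brush have not moved. I'll press a bit more to be sure the catch has passed.

Emit:
{"name": "carry_out", "arguments": {
  "series": [
    [[-0.3,0,0,0,0,0,1],[0,0,0,0,0,0,1],[-0.3,0,0,0,0,0,1],[0,0,0,0,0,0,1]]
  ]
}}

```text
t: 6.25
ee_pos: [0.5036, -0.0062, 0.0742]
orientation: [-0.267, -3.113, -0.002]
wrist_force: [-20.4, 3.6, 20.1]
finger_gap: -0.0003
grasp_force: 13.9
```

Emit:
{"name": "carry_out", "arguments": {
  "series": [
    [[1.5,0,0,0,0,0,1],[3,0,0,0,0,0,1],[4,0,0,0,0,0,1],[0,0,-5,0,0,0,0.5],[0,0,-6,0,0,0,0.5],[0,0,-6,0,0,0,0.5],[0,0,-6,0,0,0,0.5],[0,5,0,0,0,0,0.5]]
  ]
}}

```text
t: 7.25
ee_pos: [0.442, 0.0546, 0.3111]
orientation: [0.277, 3.115, 0.0]
wrist_force: [0.3, 0.0, -0.4]
finger_gap: 0.0426
grasp_force: 0.0
```

Emit:
{"name": "carry_out", "arguments": {
  "series": [
    [[0,5,0,0,0,0,0.5],[0,5,0,0,0,0,0.5],[0,4,0,0,0,0,0.5],[0,0,0,0,0,0,0.5],[0,0,0,0,0,0,0.5]]
  ]
}}

```text
t: 7.88
ee_pos: [0.4612, 0.1937, 0.3046]
orientation: [0.269, 3.13, -0.001]
wrist_force: [0.6, 0.3, -0.2]
finger_gap: 0.0424
grasp_force: 0.0
```

Run:
```python
from h import *
rep()
a=viewer.get_image("scene")[:,:,::-1];b=viewer.get_image("top")[:,:,::-1]; cv2.imwrite("top4_raw.png",b)
im=np.hstack([cv2.resize(a[110:300,190:370],(400,422)),cv2.resize(b[90:280,110:290],(400,422))]); cv2.imwrite("pics/st4.png",im)
hsv=cv2.cvtColor(b,cv2.COLOR_BGR2HSV)
c,s=np.cos(YAW),np.sin(YAW)
for y in(-60,60):
    x=-161; P=[T[0]+(c*x-s*y)/1e3,T[1]+(s*x+c*y)/1e3,.0905]; print("bar",(proj("top",P)-[110,90])*2.22+[400,0])
for z in(.209,.217):
    x,y=-60,196; P=[T[0]+(c*x-s*y)/1e3,T[1]+(s*x+c*y)/1e3,z]; print("handle",proj("top",P),proj("scene",P))
```

```text
t 7.88 trapframe mm [-246.2  192.2  304.6] F [ 0.6  0.3 -0.2] gap 0.0424 grip 0.0 toolx ang 2.97 want 2.969 z [ 0. -0. -1.]
bar [709.48573273 280.63771151]
bar [611.91336958 263.20721941]
handle [152.7553509  152.77251465] [307.08596973 118.51691113]
handle [151.91724796 151.95029374] [307.24930881 116.10555279]
```

View pics/st4.png

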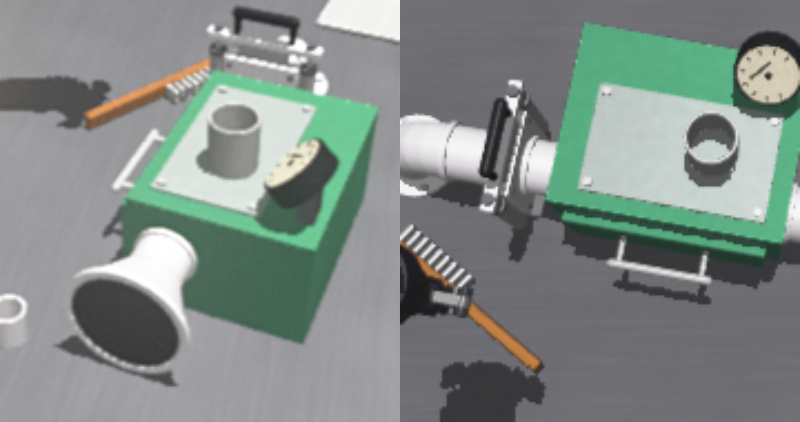

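The pull runs from (610,263) to (711,280) against a home prediction of (612,263) to (709,281), so the drawer is home. The D-handle matches its prediction too. I'll move over the handle and descend.

Emit:
{"name": "carry_out", "arguments": {
  "series": [
    [[-4.65,0.1,0,0,0,0,0.4],[-4.65,0.1,0,0,0,0,0.4],[-4.65,0.1,0,0,0,0,0.4],[-4.65,0.1,0,0,0,0,0.4],[0,0,3,0,0,0,0.4],[0,0,2.5,0,0,0,0.4],[0,0,0,0,0,0,0.4],[0,0,0,0,0,0,0.4]]
  ]
}}

```text
t: 8.98
ee_pos: [0.6455, 0.1654, 0.251]
orientation: [0.271, 3.128, 0.0]
wrist_force: [0.2, -0.7, 0.3]
finger_gap: 0.0509
grasp_force: 0.0
```

Run:
```python
from h import *
rep()
a=viewer.get_image("scene")[:,:,::-1]
cv2.imwrite("pics/s5.png",cv2.resize(a[60:180,230:390],(800,600),interpolation=cv2.INTER_CUBIC))
c,s=np.cos(YAW),np.sin(YAW)
for x in(-106,-14):
    y,z=196,.209; P=[T[0]+(c*x-s*y)/1e3,T[1]+(s*x+c*y)/1e3,z]; print("handle end",(proj("scene",P)-[230,60])*5)
print("tcp",(proj("scene",env.state()['ee_pos'])-[230,60])*5)
```

```text
t 8.97 trapframe mm [-59.8 196.  251. ] F [ 0.2 -0.7  0.3] gap 0.0509 grip 0.0 toolx ang 2.969 want 2.969 z [ 0.001  0.    -1.   ]
handle end [310.42934496 277.60385692]
handle end [462.17835429 307.91440261]
tcp [390.83127731 227.3642221 ]
```

View pics/s5.png

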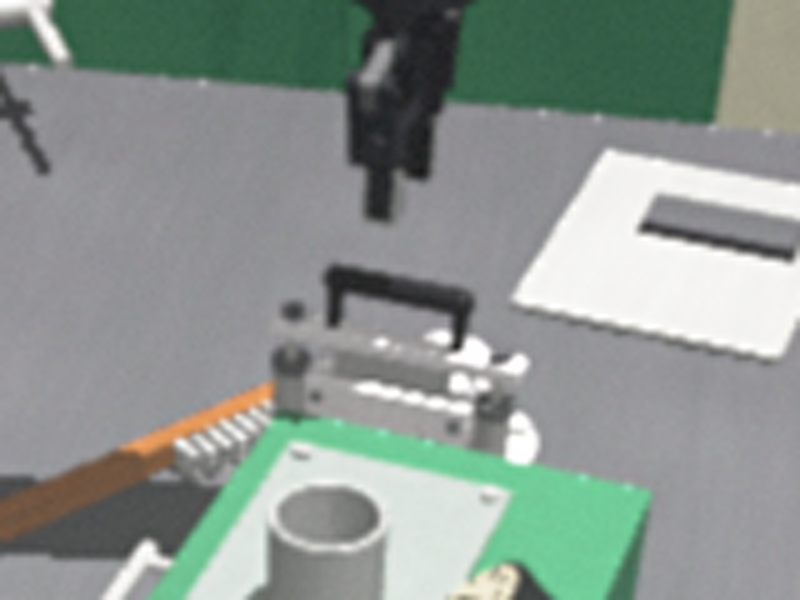

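The handle spans about (328,275) to (472,300), and the open fingers (tips near (380,220) and (425,178)) straddle it from above. Both show the same small scene-camera bias, so they line up.

Emit:
{"name": "carry_out", "arguments": {
  "series": [
    [[0,0,2,0,0,0,0.4],[0,0,2,0,0,0,0.4],[0,0,1.2,0,0,0,0.4],[0,0,0,0,0,0,0.4],[0,0,0,0,0,0,0.4]]
  ]
}}

```text
t: 9.65
ee_pos: [0.6458, 0.1662, 0.199]
orientation: [0.269, 3.128, 0.001]
wrist_force: [-0.6, 0.9, 0.7]
finger_gap: 0.0513
grasp_force: 0.0
```

Emit:
{"name": "carry_out", "arguments": {
  "series": [
    [[0,0,0,0,0,0,1],[0,0,0,0,0,0,1],[0,0,0,0,0,0,1],[0,0,0,0,0,0,1],[0,0,0,0,0,0,1],[0,0,0,0,0,0,1]]
  ],
  "grip_force": 70
}}

```text
t: 10.4
ee_pos: [0.6478, 0.1683, 0.2022]
orientation: [0.267, 3.123, 0.008]
wrist_force: [0.0, 3.3, 9.9]
finger_gap: 0.0001
grasp_force: 5.0
```

```bash
python3 -c "
from h import *
rep()"
```

```text
t 10.4 trapframe mm [-58.  199.2 202.2] F [0.  3.3 9.9] gap 0.0001 grip 5.0 toolx ang 2.971 want 2.969 z [ 0.008  0.005 -1.   ]
```

Run:
```python
from h import *
a=viewer.get_image("scene")[:,:,::-1];b=viewer.get_image("top")[:,:,::-1]
cv2.imwrite("pics/s6.png",np.hstack([cv2.resize(a[80:176,260:356],(400,400),interpolation=cv2.INTER_CUBIC),cv2.resize(b[110:200,110:200],(400,400),interpolation=cv2.INTER_CUBIC)]))
```

```text
(no output)
```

View pics/s6.png

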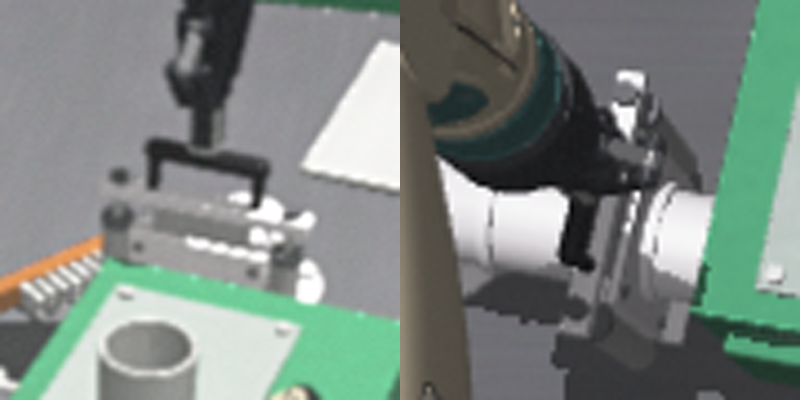

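Run:
```python
from h import *
def tri(a,b):
    (o1,d1),(o2,d2)=ray("top",a),ray("scene",b)
    d1/=np.linalg.norm(d1);d2/=np.linalg.norm(d2)
    A=np.stack([d1,-d2],1); k=np.linalg.lstsq(A,o2-o1,rcond=None)[0]
    p,q=o1+k[0]*d1,o2+k[1]*d2; return (p+q)/2,np.linalg.norm(p-q)
def tf(p):
    c,s=np.cos(YAW),np.sin(YAW); d=p[:2]-T; return np.round([1e3*(c*d[0]+s*d[1]),1e3*(-s*d[0]+c*d[1]),1e3*p[2]],1)
S=cv2.imread("scene0_raw.png");Tm=cv2.imread("top0_raw.png")
def blob(im,x0,y0,x1,y1):
    h=cv2.cvtColor(im,cv2.COLOR_BGR2HSV)[y0:y1,x0:x1]; m=cv2.inRange(h,(0,0,0),(180,255,60))
    c=max(cv2.findContours(m,0,2)[0],key=cv2.contourArea); r=cv2.minAreaRect(c+[x0,y0]); return r,cv2.boundingRect(c+[x0,y0])
print(blob(Tm,140,125,165,178)); print(blob(S,288,108,332,124))
p,e=tri((152.5,152.4),(310,117)); print("handle",tf(p),e*1e3)
k=.64
for n,a,b in[("fl",(277,283),(447,225)),("fr",(440,312),(390,307)),("bl",(303,157),(562,243))]:
    p,e=tri(np.array(a)*k,np.array(b)*k); print(n,p.round(4),tf(p),e*1e3)
```

```text
(((152.54632568359375, 152.1170654296875), (7.962106227874756, 36.03900909423828), 12.094757080078125), (146, 134, 14, 37))
(((309.5, 118.5), (9.0, 27.0), 90.0), (296, 114, 28, 10))
handle [-56.2 197.9 212.4] 8.182664371977332
fl [0.5908 0.1177 0.143 ] [-105.6  139.5  143. ] 7.29112987167974
fr [ 0.5445 -0.1506  0.155 ] [-105.1 -132.7  155. ] 13.00182912303903
bl [0.8027 0.0778 0.1606] [110.1 136.6 160.6] 7.182433545792769
```

Run:
```python
from h import *
print(env.nose_length,[a for a in dir(env) if a[0]!='_'])
s=env.state();print(s['torque'],s['wrist_force'],s['effort'].round(2))
```

```text
0.008 ['PlanningError', 'hand_in', 'nose_length', 'state']
[0.77354359 0.1003167  0.01872775] [-0.54761427  3.56852403 10.07354712] [ -2.37 -42.07  24.72   0.07  -1.06   0.  ]
```

The fingers closed on top of the bar. The closing force pointed up, and the drawer push at 45° suggests the same: the tips sit about 20 mm higher than I assumed. I'll open, rise and try again lower, watching the force.

Emit:
{"name": "carry_out", "arguments": {
  "series": [
    [[0,0,-2,0,0,0,0.35],[0,0,-2,0,0,0,0.35],[0,0,0,0,0,0,0.35],[0,0,2,0,0,0,0.35],[0,0,2,0,0,0,0.35],[0,0,1,0,0,0,0.35],[0,0,0,0,0,0,0.35]]
  ]
}}

```text
t: 11.38
ee_pos: [0.6441, 0.166, 0.1861]
orientation: [-0.269, -3.127, 0.001]
wrist_force: [-1.2, -0.4, -0.1]
finger_gap: 0.0552
grasp_force: 0.0
```

Emit:
{"name": "carry_out", "arguments": {
  "series": [
    [[0,0,0.6,0,0,0,0.35],[0,0,0.5,0,0,0,0.35],[0,0,0,0,0,0,0.35]]
  ]
}}

```text
t: 11.75
ee_pos: [0.6449, 0.1661, 0.1764]
orientation: [-0.269, -3.13, 0.0]
wrist_force: [-0.7, -0.4, -0.0]
finger_gap: 0.0554
grasp_force: 0.0
```

Run:
```python
from h import *
rep()
a=viewer.get_image("scene")[:,:,::-1];b=viewer.get_image("top")[:,:,::-1]
cv2.imwrite("pics/s7.png",np.hstack([cv2.resize(a[80:176,260:356],(400,400),interpolation=cv2.INTER_CUBIC),cv2.resize(b[110:200,110:200],(400,400),interpolation=cv2.INTER_CUBIC)]))
```

```text
t 11.75 trapframe mm [-60.5 196.5 176.4] F [-0.7 -0.4 -0. ] gap 0.0554 grip 0.0 toolx ang 2.97 want 2.969 z [-0. -0. -1.]
```

View pics/s7.png

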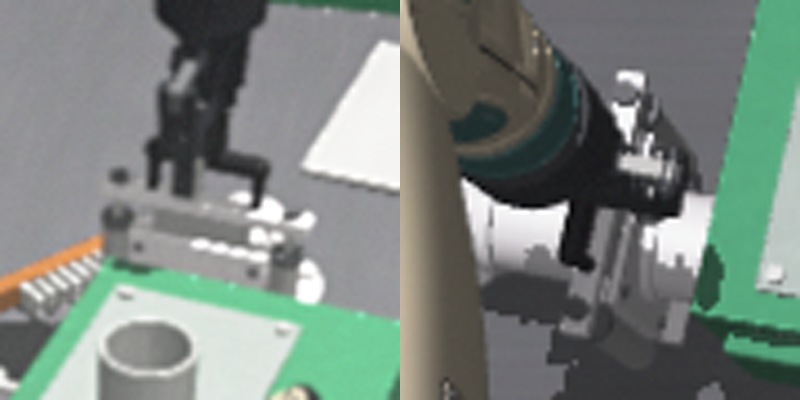

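The near finger now hangs in front of the bar (tip at about (185,198)) with the far finger behind it, so they straddle the bar. Closing.

Emit:
{"name": "carry_out", "arguments": {
  "series": [
    [[0,0,0,0,0,0,1],[0,0,0,0,0,0,1],[0,0,0,0,0,0,1],[0,0,0,0,0,0,1],[0,0,0,0,0,0,1]]
  ],
  "grip_force": 70
}}

```text
t: 12.48
ee_pos: [0.646, 0.1703, 0.1776]
orientation: [0.266, 3.128, 0.014]
wrist_force: [0.8, 9.8, 0.1]
finger_gap: 0.0138
grasp_force: 68.2
```

```bash
python3 -c "
from h import *
rep()"
```

```text
t 12.47 trapframe mm [-60.1 200.8 177.6] F [0.8 9.8 0.1] gap 0.0138 grip 68.2 toolx ang 2.972 want 2.969 z [ 0.002  0.008 -1.   ]
```

Gripped (gap 13.8 mm, no vertical load). I'll relieve the sideways force and lift by a first step.

Emit:
{"name": "carry_out", "arguments": {
  "series": [
    [[0,0.4,0,0,0,0,1],[0,0,0,0,0,0,1],[0,0,-0.4,0,0,0,1],[0,0,-0.4,0,0,0,1],[0,0,0,0,0,0,1],[0,0,0,0,0,0,1]]
  ]
}}

```text
t: 13.22
ee_pos: [0.6459, 0.1701, 0.1841]
orientation: [-0.27, -3.13, -0.0]
wrist_force: [4.6, 2.3, -7.5]
finger_gap: 0.0135
grasp_force: 68.2
```

```bash
python3 -c "
from h import *
rep()"
```

```text
t 13.22 trapframe mm [-60.2 200.7 184.1] F [ 4.6  2.3 -7.5] gap 0.0135 grip 68.2 toolx ang 2.97 want 2.969 z [-0.  0. -1.]
```

Emit:
{"name": "carry_out", "arguments": {
  "series": [
    [[-0.1,0,-0.5,0,0,0,1],[0,0,-0.5,0,0,0,1],[0,0,-0.5,0,0,0,1],[0,0,-0.5,0,0,0,1],[0,0,-0.4,0,0,0,1],[0,0,0,0,0,0,1],[0,0,0,0,0,0,1]]
  ],
  "grip_force": 80
}}

```text
t: 14.1
ee_pos: [0.6459, 0.1701, 0.2081]
orientation: [-0.269, -3.128, -0.0]
wrist_force: [-0.1, 3.6, -11.2]
finger_gap: 0.0133
grasp_force: 78.1
```

Run:
```python
from h import *
rep()
a=viewer.get_image("scene")[:,:,::-1]
cv2.imwrite("pics/s8.png",cv2.resize(a[90:165,275:365],(800,600),interpolation=cv2.INTER_CUBIC))
```

```text
t 14.1 trapframe mm [-60.2 200.6 208.1] F [ -0.1   3.6 -11.2] gap 0.0133 grip 78.1 toolx ang 2.97 want 2.969 z [-0.002  0.    -1.   ]
```

View pics/s8.png

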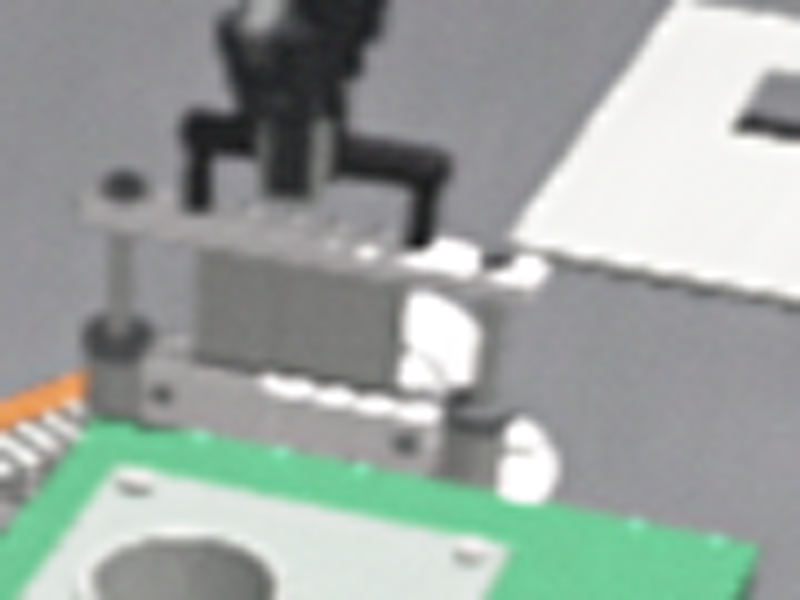

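The blade is well up, with the handle at (190,130) to (445,165) firmly held and the line near the body top not yet clear. I'll measure the lift by matching the crosshead patch between pictures and by the blade's intensity profile.

```bash
cat > lift.py <<'E'
from h import *
rep()
S=cv2.cvtColor(cv2.imread("scene0_raw.png"),cv2.COLOR_BGR2GRAY)
a=cv2.cvtColor(viewer.get_image("scene"),cv2.COLOR_RGB2GRAY)
c,s=np.cos(YAW),np.sin(YAW)
def P(x,y,z): return [T[0]+(c*x-s*y)/1e3,T[1]+(s*x+c*y)/1e3,z]
for nm,(x0,y0,x1,y1) in {"knobL":(283,118,296,128),"barL":(292,111,303,124),"barR":(314,114,328,130)}.items():
    t=cv2.resize(S[y0:y1,x0:x1],None,fx=8,fy=8,interpolation=cv2.INTER_CUBIC)
    A=cv2.resize(a[y0-20:y1+4,x0-5:x1+6],None,fx=8,fy=8,interpolation=cv2.INTER_CUBIC)
    r=cv2.matchTemplate(A,t,cv2.TM_CCOEFF_NORMED);_,v,_,l=cv2.minMaxLoc(r); print(nm,"shift px",l[0]/8-5,l[1]/8-20,"score",round(v,2))
for L in(0,28,30,32,34): print(L,(proj("scene",P(-100,200,.209+L/1e3))-proj("scene",P(-100,200,.209))).round(2))
print("profile blade, rows 120..140")
for x in(298,302,306,310,314): print(x,a[118:142,x])
E
python3 lift.py
```

```text
t 14.15 trapframe mm [-60.2 200.6 208.2] F [ -0.7   3.9 -11.1] gap 0.0135 grip 78.1 toolx ang 2.97 want 2.969 z [-0.002  0.    -1.   ]
knobL shift px 0.875 -8.0 score 0.61
barL shift px 0.25 -9.375 score 0.92
barR shift px 0.75 -9.0 score 0.88
0 [0. 0.]
28 [ 0.4  -8.46]
30 [ 0.43 -9.08]
32 [ 0.46 -9.69]
34 [  0.49 -10.31]
profile blade, rows 120..140
298 [163 161 154 127 119 119 119 117 118 120 120 119 121 120 122 119 109 113
 160 165 158 158 160 158]
302 [164 163 159 147 125 117 121 120 122 122 120 121 121 122 121 124 117 104
 120 162 164 160 160 161]
306 [158 166 161 155 139 121 117 118 121 118 120 119 120 118 121 119 119 113
 119 210 252 207 162 161]
310 [151 157 163 161 154 131 122 120 121 122 122 121 122 121 122 122 123 122
 111 121 203 229 185 163]
314 [156 153 157 164 162 154 127 121 120 125 124 122 122 124 124 123 123 124
 123 109 137 227 224 176]
```

Emit:
{"name": "carry_out", "arguments": {
  "series": [
    [[0,0,-0.18,0,0,0,1],[0,0,0,0,0,0,1],[0,0,0,0,0,0,1],[0,0,0,0,0,0,1]]
  ]
}}

```text
t: 14.7
ee_pos: [0.646, 0.1701, 0.2102]
orientation: [-0.269, -3.128, -0.0]
wrist_force: [-2.1, 5.0, -11.7]
finger_gap: 0.0137
grasp_force: 78.1
```

```bash
python3 lift.py
```

```text
t 14.7 trapframe mm [-60.2 200.6 210.2] F [ -2.1   5.  -11.7] gap 0.0137 grip 78.1 toolx ang 2.97 want 2.969 z [-0.002  0.    -1.   ]
knobL shift px 0.75 -8.625 score 0.62
barL shift px 0.25 -10.0 score 0.92
barR shift px 0.75 -9.625 score 0.88
0 [0. 0.]
28 [ 0.4  -8.46]
30 [ 0.43 -9.08]
32 [ 0.46 -9.69]
34 [  0.49 -10.31]
profile blade, rows 120..140
298 [163 155 127 119 117 119 119 118 119 120 119 119 119 119 122 112  93 127
 165 163 159 159 159 159]
302 [163 160 155 126 119 119 119 120 120 123 120 124 122 122 122 123 114  94
 126 161 163 158 160 158]
306 [161 162 162 154 128 117 120 120 118 119 118 121 118 120 119 120 120 106
 117 219 252 204 162 161]
310 [157 162 162 157 147 126 121 120 122 122 120 121 121 123 122 121 123 120
 107 124 208 230 185 162]
314 [148 154 165 162 155 141 127 117 122 124 123 123 124 126 122 123 124 125
 119 101 140 230 223 177]
```

The lift reads about 32 mm by pose, image and force, and the dark line sits at the body top. I'll hold briefly, check numerically that it stays steady and nothing else moved, then hand in.

Emit:
{"name": "carry_out", "arguments": {
  "series": [
    [[0,0,0,0,0,0,1],[0,0,0,0,0,0,1],[0,0,0,0,0,0,1],[0,0,0,0,0,0,1],[0,0,0,0,0,0,1],[0,0,0,0,0,0,1]]
  ]
}}

```text
t: 15.5
ee_pos: [0.6459, 0.1701, 0.2102]
orientation: [-0.269, -3.128, -0.0]
wrist_force: [-2.6, 4.3, -11.8]
finger_gap: 0.0136
grasp_force: 78.1
```

Run:
```python
from h import *
rep()
S=cv2.cvtColor(cv2.imread("scene0_raw.png"),cv2.COLOR_BGR2GRAY); a=cv2.cvtColor(viewer.get_image("scene"),cv2.COLOR_RGB2GRAY)
s2=cv2.cvtColor(cv2.resize(cv2.imread("pics/st4.png")[:,:400],(180,190),interpolation=cv2.INTER_AREA),cv2.COLOR_BGR2GRAY)
def m(t,x,y,n):
    h,w=t.shape; r=cv2.matchTemplate(a[y-6:y+h+6,x-6:x+w+6],t,cv2.TM_CCOEFF_NORMED);_,v,_,l=cv2.minMaxLoc(r);print(n,l[0]-6,l[1]-6,round(v,2))
m(S[152:192,280:310],280,152,"big"); m(S[240:268,182:206],182,240,"small"); m(S[138:160,262:282],262,138,"brush bristles")
m(s2[55:100,48:75],238,165,"pull vs home picture")
```

```text
t 15.5 trapframe mm [-60.2 200.6 210.2] F [ -2.6   4.3 -11.8] gap 0.0136 grip 78.1 toolx ang 2.97 want 2.969 z [-0.002  0.    -1.   ]
big 0 0 1.0
small 0 0 1.0
brush bristles 0 0 0.78
pull vs home picture 0 0 0.84
```

```bash
python3 -c "
from cell import env
print(env.hand_in())"
```

```text
the job is handed in; nothing more can be done
None
```

I handed the job in with the drawer pushed fully home and the gate held steady at about 32 mm (half open); the offcuts and brush show no movement in the pictures, and the verdict was not shown.

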